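# Sweep the salvaged brass nuts through the tray gate

### The arm

A 6-joint arm with a two-finger parallel gripper is mounted at the origin on the work surface. World frame = base frame: x ahead of the robot, y to its left, z up, the work surface at z = 0. Lengths are in mm, angles in rad, forces in N, time in s.
With the tool pointing down it reaches from about 275 to 750 mm from the base axis. Payload 10.2 kg.
Tool frame: the origin (TCP) lies between the finger pads; the fingertips stand 17 mm ahead of it and the grasp point (between the pads) lies 2 mm behind it; y points along the fingers, x is the direction in which the jaws open and shut, and the axes are right-handed (so a half turn about y gives the same grasp; the last joint's range is limited). The gripper opens to 85 mm and grips with 20 to 120 N. Pads are 22 mm wide; open, the fingers measure 114 mm over their backs; the gripper's body (76 mm by 85 mm) begins 54 mm behind the grasp point. The pads swing forward as they close: fully open they stand 13 mm farther back than shut.
Start: joints at [1.119, 0.313, 1.498, -0, 1.331, -0.223], TCP at [119.087, 511.321, 248.294] pointing down, gripper open.
Joint ranges: [-2.94, 2.94], [-0.97, 2.17], [0.19, 2.56], [-1.23, 4.37], [0.02, 3.11], [-2.88, 2.88]. Speed limits (rad/s): [2.39, 2.39, 3.01, 3.14, 3.14, 3.14].

### API

Orientations are given as a unit quaternion [w, x, y, z].
In Python, from rig import ctrl gives the robot as it stands.
- The arm moves only by the tool jog_arm, never from a script. Its argument "targets" is a list of rows, each an object with "offset": the shift along the tool's x, y, z in m, a list of three; "yaw": the turn about the tool's y in rad. In form: [{"offset": [dx, dy, dz], "yaw": yaw}, ...]. A call has 1 to 12 rows; each row is the pose to reach, as a shift and turn from the pose measured when the call began, along the tool's axes at that moment; what a row does not reach only later rows make up. A row lasts 1/12 s, in which the tool goes at most 41.7 mm and 7.16 degrees, less where a joint would pass 70% of its speed; a pose out of reach is approached as far as the arm can. A call with a gripper value outside its range is refused whole. "fingers" is the finger opening in m, from 0 to 0.0854, set as the call begins (left out, the last holds). The fingers move at their own pace and stop on an object; "grip_force" is the grip in N (left out, the last holds). Time passes only in rows, so rows that repeat a pose let the fingers close. It gives the time, the measured TCP pose, the force and the opening at its end, in the units of the state.
- ctrl.sense(): the state, without advancing time (a new reading comes with each control period).
- ctrl.capture(name): name is "scene" or "top" or "wrist"; returns a dict with "img" (384x512x3 uint8, red, green, blue), "intrinsics" (3x3 intrinsics, pixels), "T" (4x4, takes a point from camera to world coordinates); the wrist camera has in their place "mount" (4x4, takes a point from camera to tool coordinates, whose origin is the TCP and whose axes are the tool frame's). Camera axes: x right, y up, looking along -z (the intrinsics and any distortion apply to the point x, -y, -z); pixel columns grow to the right and rows downward; lengths in mm; the calibration is good to about 2 mm. A picture is of the moment at which its call begins: read the wrist's pose just before it. There is no depth.
- ctrl.finish_job(): hands the job in, once; it reports no verdict.
Trained networks look in the newest picture that a camera, given by its name, has taken for a name from the list of things; names that differ only in an ending like _2 or _b are one class to them, and where a whole thing is asked for, a point or a joint stands for the part that bears it (a point fixed in the world has none). Each returns a list of dicts, best first, with "score" (0 to 1); they miss things now and then, are a little off and sometimes report something else, mostly with a low value. They report only what shows in the picture. A call takes as long as a camera call.
- ctrl.boxes_of(camera, target): "box" ([left, top, right, bottom] in pixels, round what is visible of it).
- ctrl.regions_of(camera, target): "region" (384x512 bool, what is visible of it) and "box" ([left, top, right, bottom] in pixels, round what is visible of it).
The state is a dict: "time_s": time; "joints": joint angles; "dq": joint speeds; "tau": joint torques, N m; "eef_pos": TCP position; "ee_rot": TCP orientation; "force": force on the tool from outside, world axes, zero at the start; "wrist_torque": the same for the moment, N m; "grip_width": opening from 0.0 (shut) to 1.0 (fully open).
Only numpy, scipy, OpenCV 4.12 (cv2) and the standard library are available. Lean on these libraries where they do the work, as an engineer would, in place of code of your own. Each camera call takes 0.05 s, during which the arm holds its last target.

### The job

Clear the three loose brass nuts off the white sorting tray: sweep them with the fingertips across the deck and through the gate in its fence, one at a time, so that each drops into the red collecting slot before the next one follows. Only push the nuts, never pick them up, and leave the black ferrite core and the green capacitor standing where they are on the tray and everything else on the bench undisturbed.

Things in the scene. Friction and masses are not known exactly. Their poses are not given: they have to be found in the camera images.
- tray: Sorting tray, fixed; place and heading vary. Origin: at bench height under its middle; x points out through the gate (away from the robot, within 0.5 rad), y left, z up. White flat deck, top 70 mm above the bench, free over x -111 to 96, y -120 to 120 mm, inside an aluminium fence 4 mm thick, 14 mm high. Deck ends at x = 100 mm: a nut pushed till its middle passes that edge tips into the slot.
- gate (a point): Middle of the gate, at deck height in the middle of the 4 mm fence (tray x 98, y 0, z 70 mm). The gate is 36 mm wide along tray y, so only one nut fits at a time; its posts carry red marks.
- slot (a point): Middle of the floor of the collecting slot, a red open pocket just outside the gate with a black floor: inside 46 mm along tray x (100 to 146 mm) and 80 mm along tray y (-40 to +40 mm); floor 5 mm above the bench (65 mm below the deck), walls up to 66 mm above the bench (4 mm below the deck).
- nut_a_center (a point): Centre of a brass knurled nut, a disc 24 mm across and 12 mm high with a dark hole, about 30 g, lying flat on the deck (centre 76 mm above the bench). It slides when pushed. The three nuts are alike. This point is 6 mm above the nut's origin.
- nut_b_center (a point): Centre of a brass knurled nut, a disc 24 mm across and 12 mm high with a dark hole, about 30 g, lying flat on the deck (centre 76 mm above the bench). It slides when pushed. The three nuts are alike. This point is 6 mm above the nut's origin.
- nut_c_center (a point): Centre of a brass knurled nut, a disc 24 mm across and 12 mm high with a dark hole, about 30 g, lying flat on the deck (centre 76 mm above the bench). It slides when pushed. The three nuts are alike. This point is 6 mm above the nut's origin.
- nut_a: The same nut as body; origin at the middle of its underside, z along its axis.
- nut_b: The same nut as body; origin at the middle of its underside, z along its axis.
- nut_c: The same nut as body; origin at the middle of its underside, z along its axis.
- ferrite: Black ferrite core, 22 mm across, 16 mm high, standing loose on the deck in a corner beside the gate; origin at the middle of its underside. To be left alone.
- capacitor: Green capacitor can with a steel top, 20 mm across, 26 mm high, standing loose on the deck in the other corner beside the gate; origin at the middle of its underside. To be left alone.
- solvent: Blue solvent bottle with a steel cap, 56 mm across, 110 mm high, standing on the bench to the left; origin under its middle. Bystander.
- flux_jar: Small jar with a red cap, 48 mm across, 40 mm high, standing on the bench to the left; origin under its middle. Bystander.
- mug: White mug, 80 mm across, 95 mm high, at the far left; origin under its middle. Bystander.
- screwdriver: Screwdriver with a yellow handle, 150 mm long, lying on the bench to the right. Bystander.
- brush: Small brush with a red handle, 150 mm long, lying on the bench to the right. Bystander.

How it is judged (in metres and radians):
On the way, in this order (a step that is already met when the one before it is completed fails the run):
1. exactly one brass nut is down in the collecting slot, the other two are not ((((x of nut_a_center in the frame of tray between 0.098 and 0.148 m and y of nut_a_center in the frame of tray between -0.042 and 0.042 m and z of nut_a_center in the frame of tray below 0.058 m) and not (x of nut_b_center in the frame of tray between 0.098 and 0.148 m and y of nut_b_center in the frame of tray between -0.042 and 0.042 m and z of nut_b_center in the frame of tray below 0.058 m) and not (x of nut_c_center in the frame of tray between 0.098 and 0.148 m and y of nut_c_center in the frame of tray between -0.042 and 0.042 m and z of nut_c_center in the frame of tray below 0.058 m)) or (not (x of nut_a_center in the frame of tray between 0.098 and 0.148 m and y of nut_a_center in the frame of tray between -0.042 and 0.042 m and z of nut_a_center in the frame of tray below 0.058 m) and (x of nut_b_center in the frame of tray between 0.098 and 0.148 m and y of nut_b_center in the frame of tray between -0.042 and 0.042 m and z of nut_b_center in the frame of tray below 0.058 m) and not (x of nut_c_center in the frame of tray between 0.098 and 0.148 m and y of nut_c_center in the frame of tray between -0.042 and 0.042 m and z of nut_c_center in the frame of tray below 0.058 m)) or (not (x of nut_a_center in the frame of tray between 0.098 and 0.148 m and y of nut_a_center in the frame of tray between -0.042 and 0.042 m and z of nut_a_center in the frame of tray below 0.058 m) and not (x of nut_b_center in the frame of tray between 0.098 and 0.148 m and y of nut_b_center in the frame of tray between -0.042 and 0.042 m and z of nut_b_center in the frame of tray below 0.058 m) and (x of nut_c_center in the frame of tray between 0.098 and 0.148 m and y of nut_c_center in the frame of tray between -0.042 and 0.042 m and z of nut_c_center in the frame of tray below 0.058 m)))), for 0.3 s.
2. exactly two brass nuts are down in the collecting slot, the third is not (((not (x of nut_a_center in the frame of tray between 0.098 and 0.148 m and y of nut_a_center in the frame of tray between -0.042 and 0.042 m and z of nut_a_center in the frame of tray below 0.058 m) and (x of nut_b_center in the frame of tray between 0.098 and 0.148 m and y of nut_b_center in the frame of tray between -0.042 and 0.042 m and z of nut_b_center in the frame of tray below 0.058 m) and (x of nut_c_center in the frame of tray between 0.098 and 0.148 m and y of nut_c_center in the frame of tray between -0.042 and 0.042 m and z of nut_c_center in the frame of tray below 0.058 m)) or ((x of nut_a_center in the frame of tray between 0.098 and 0.148 m and y of nut_a_center in the frame of tray between -0.042 and 0.042 m and z of nut_a_center in the frame of tray below 0.058 m) and not (x of nut_b_center in the frame of tray between 0.098 and 0.148 m and y of nut_b_center in the frame of tray between -0.042 and 0.042 m and z of nut_b_center in the frame of tray below 0.058 m) and (x of nut_c_center in the frame of tray between 0.098 and 0.148 m and y of nut_c_center in the frame of tray between -0.042 and 0.042 m and z of nut_c_center in the frame of tray below 0.058 m)) or ((x of nut_a_center in the frame of tray between 0.098 and 0.148 m and y of nut_a_center in the frame of tray between -0.042 and 0.042 m and z of nut_a_center in the frame of tray below 0.058 m) and (x of nut_b_center in the frame of tray between 0.098 and 0.148 m and y of nut_b_center in the frame of tray between -0.042 and 0.042 m and z of nut_b_center in the frame of tray below 0.058 m) and not (x of nut_c_center in the frame of tray between 0.098 and 0.148 m and y of nut_c_center in the frame of tray between -0.042 and 0.042 m and z of nut_c_center in the frame of tray below 0.058 m)))), for 0.3 s.
At the end, for the whole second after the job is handed in: All three brass nuts lie at rest inside the collecting slot (centres between its walls, at least 12 mm below the deck top); ferrite core and capacitor are within 15 mm, the bench bystanders within 30 mm, of where they were, and what stood still stands upright (0.3 rad) (x of nut_a_center in the frame of tray between 0.098 and 0.148 m and y of nut_a_center in the frame of tray between -0.042 and 0.042 m and z of each of nut_a_center, nut_b_center, nut_c_center in the frame of tray below 0.058 m and x of nut_b_center in the frame of tray between 0.098 and 0.148 m and y of nut_b_center in the frame of tray between -0.042 and 0.042 m and x of nut_c_center in the frame of tray between 0.098 and 0.148 m and y of nut_c_center in the frame of tray between -0.042 and 0.042 m and linear speed of each of nut_a, nut_b, nut_c below 0.02 m/s and not (distance of ferrite from where it was at the start of the episode above 0.015 m) and not (distance of capacitor from where it was at the start of the episode above 0.015 m) and not (distance of solvent from where it was at the start of the episode above 0.03 m) and not (distance of flux_jar from where it was at the start of the episode above 0.03 m) and not (distance of mug from where it was at the start of the episode above 0.03 m) and not (distance of screwdriver from where it was at the start of the episode above 0.03 m) and not (distance of brush from where it was at the start of the episode above 0.03 m) and angle between each of ferrite, capacitor, solvent, flux_jar, mug's own z axis and vertical below 0.3 rad); the robot touches nothing.
It fails at once if a brass nut was lifted more than 15 mm off the deck (z of any of nut_a_center, nut_b_center, nut_c_center in the frame of tray above 0.091 m).
It fails at once if the ferrite core or the capacitor was moved by more than 15 mm  (distance of any of ferrite, capacitor from where it was at the start of the episode above 0.015 m).
It fails at once if a thing on the bench beside the tray was moved by more than 30 mm (distance of any of solvent, flux_jar, mug, screwdriver, brush from where it was at the start of the episode above 0.03 m).
It also fails if it takes over 72 s, if anything falls off the work surface, if the arm or the gripper's body presses on something with over 40 N, if the wrist force passes 120 N, or if a joint passes its speed limit or range.

## Working session

There is one attempt and no reset: what is moved stays moved. The work goes in short steps, Python scripts to look and compute and a tool call to move; the robot and the scene stay as the last step left them, time stands still between calls to the robot, and variables do not carry over. Pictures are saved under pics/ and viewed, and the job is handed in when it is done.

Besides the shell and the picture viewer there is one more tool, called after "Emit:" as name(argument=value, ...), one argument or row to a line, values as JSON. jog_arm: Moves the arm, as the interface text tells. Its arguments: {"type":"object","properties":{"targets":{"type":"array"},"fingers":{"type":"number"},"grip_force":{"type":"number"}},"required":["targets"]}

```bash
mkdir -p pics; ls; python3 - <<'E'
from rig import ctrl
import cv2,numpy as np
print(ctrl.sense())
for n in ["top","scene"]:
    c=ctrl.capture(n); cv2.imwrite(f"pics/{n}0.png",c["img"][:,:,::-1]); print(n,c["intrinsics"],c["T"],[k for k in c])
    for t in ["tray","nut_a","ferrite","capacitor","gate","slot"]:
        try: print(t,[(np.round(b["box"]),round(b["score"],2)) for b in ctrl.boxes_of(n,t)])
        except Exception as e: print(t,e)
E
```

```text
pics
{'time_s': 0.0, 'joints': array([ 1.11861074e+00,  3.13484479e-01,  1.49847403e+00,  2.11735225e-05,
        1.33099388e+00, -2.23417177e-01]), 'dq': array([-1.11973073e-03, -7.66902093e-04, -7.57445870e-05,  7.14341446e-04,
       -1.06029970e-03,  3.36858570e-04]), 'tau': array([ 1.82471162e-03, -4.12268007e+01, -2.59739774e+01, -7.69285316e-05,
        4.22099591e-03,  1.79113172e-06]), 'eef_pos': array([118.96459208, 511.09238714, 247.7035112 ]), 'ee_rot': array([-0.55359957,  0.55400259,  0.43922713, -0.44010019]), 'force': array([0.00913868, 1.01892885, 0.22933653]), 'wrist_torque': array([ 0.05483129,  0.02175028, -0.04093857]), 'grip_width': 0.9967384344543639}
top [[398.98686637   0.         253.90707762]
 [  0.         398.98686637 190.3586981 ]
 [  0.           0.           1.        ]] [[-1.93710808e-02  9.97202115e-01 -7.21990554e-02  4.71821261e+02]
 [-9.99535259e-01 -2.10151982e-02 -2.20823085e-02  1.77143832e+01]
 [-2.35378022e-02  7.17377433e-02  9.97145761e-01  1.19006303e+03]
 [ 0.00000000e+00  0.00000000e+00  0.00000000e+00  1.00000000e+00]] ['img', 'intrinsi
[... 564 characters left out ...]
    492.41815634 189.37949605]
 [  0.           0.           1.        ]] [[ 7.27961729e-01 -4.21736228e-01  5.40564774e-01  1.31497258e+03]
 [ 6.85321163e-01  4.70778002e-01 -5.55610454e-01 -7.84618534e+02]
 [-2.01649472e-02  7.74923626e-01  6.31733131e-01  9.95306856e+02]
 [ 0.00000000e+00  0.00000000e+00  0.00000000e+00  1.00000000e+00]] ['img', 'intrinsics', 'T']
tray [(array([165., 174., 280., 271.]), 0.8), (array([298., 120., 309., 136.]), 0.45)]
nut_a [(array([236., 196., 243., 205.]), 0.38)]
ferrite [(array([199., 234., 211., 246.]), 0.51)]
capacitor [(array([261., 205., 265., 217.]), 0.58)]
gate [(array([165., 177., 280., 270.]), 0.66)]
slot [(array([167., 173., 279., 268.]), 0.97)]
```

```bash
python3 - <<'E'
import cv2
a=cv2.imread("pics/top0.png"); cv2.imwrite("pics/top0c.png",cv2.resize(a[125:265,240:380],None,fx=5,fy=4.2,interpolation=cv2.INTER_CUBIC))
cv2.imwrite("pics/top0z.png",cv2.resize(a[125:255,240:370],(598,598),interpolation=cv2.INTER_CUBIC))
a=cv2.imread("pics/scene0.png"); cv2.imwrite("pics/scene0z.png",cv2.resize(a[165:280,155:290],(790,590*115*790//(135*590)if 0 else 598),interpolation=cv2.INTER_CUBIC))
E
```

```text
(no output)
```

View pics/top0.png

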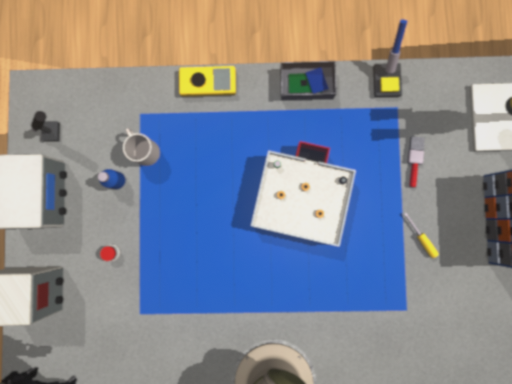

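```bash
sleep 0
```

```text
(no output)
```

View pics/scene0.png

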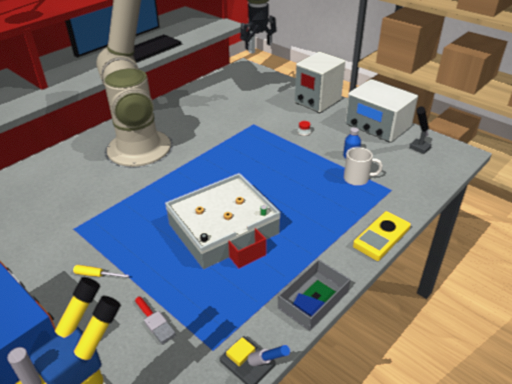

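View pics/top0z.png

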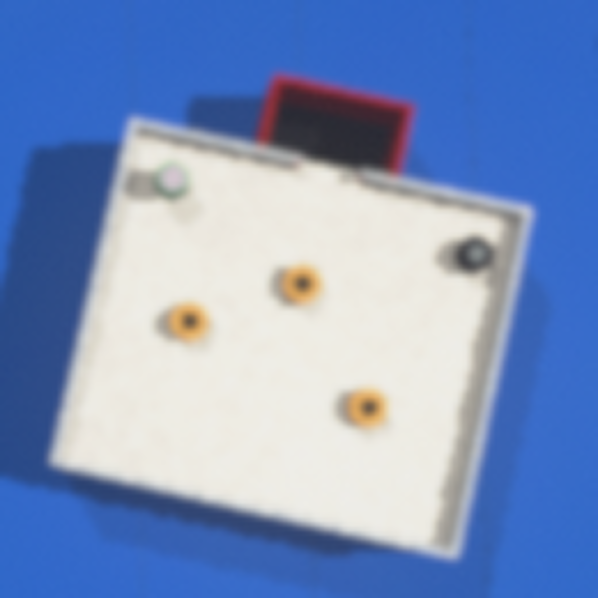

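```bash
cat > h.py <<'E'
import numpy as np,cv2
from scipy.optimize import least_squares
from scipy.spatial.transform import Rotation as Rn
def proj(c,P):
    K,T=c["intrinsics"],c["T"]; P=np.atleast_2d(P); q=(P-T[:3,3])@T[:3,:3]
    return np.c_[K[0,2]+K[0,0]*q[:,0]/-q[:,2],K[1,2]+K[1,1]*-q[:,1]/-q[:,2]]
def ray(c,uv,z):
    K,T=c["intrinsics"],c["T"]; d=T[:3,:3]@np.array([(uv[0]-K[0,2])/K[0,0],-(uv[1]-K[1,2])/K[1,1],-1.])
    return T[:3,3]+d*(z-T[2,3])/d[2]
def R(q): return Rn.from_quat([q[1],q[2],q[3],q[0]]).as_matrix()
def tray2w(t,P):
    c,s=np.cos(t[2]),np.sin(t[2]); P=np.atleast_2d(P)
    return np.c_[t[0]+c*P[:,0]-s*P[:,1],t[1]+s*P[:,0]+c*P[:,1],P[:,2]]
def w2tray(t,P):
    P=np.atleast_2d(P); c,s=np.cos(t[2]),np.sin(t[2]); d=P[:,:2]-t[:2]
    return np.c_[c*d[:,0]+s*d[:,1],-s*d[:,0]+c*d[:,1]]
def nutpix(img):
    b=img[:,:,::-1]; h=cv2.cvtColor(b,cv2.COLOR_BGR2HSV)
    m=((h[...,0]>8)&(h[...,0]<28)&(h[...,1]>110)&(h[...,2]>120)).astype(np.uint8)
    m=cv2.morphologyEx(m,cv2.MORPH_CLOSE,np.ones((5,5),np.uint8))
    n,l,s,ce=cv2.connectedComponentsWithStats(m)
    return [(ce[i],s[i]) for i in range(1,n) if s[i][4]>=12]
E
python3 - <<'E'
from h import *
from rig import ctrl
s=ctrl.sense(); print("tool axes cols\n",R(s["ee_rot"]).round(3))
c=ctrl.capture("top")
z=4.6
pk=np.array([[130,116],[534,208],[50,466]])/z+[240-.5+.5/z,125-.5+.5/z]
W=np.array([ray(c,p,84) for p in pk]);print(W.round(1), [np.linalg.norm(W[0]-W[i]) for i in (1,2)])
m=np.array([[100,124,84],[100,-124,84],[-115,124,84]])
f=least_squares(lambda t:(tray2w(t,m)-W)[:,:2].ravel(),[450,0,-.2]);t=f.x;print("tray",t.round(3),f.fun.round(1))
np.save("tray.npy",t)
for ce,st in nutpix(c["img"]): print(ce.round(1),st,ray(c,ce,82).round(1),w2tray(t,ray(c,ce,80)).round(1))
im=cv2.resize(c["img"][125:255,240:370,::-1],(598,598),interpolation=cv2.INTER_CUBIC)
def dr(P,col):
    q=(proj(c,tray2w(t,P))-[239.5,124.5])*z
    cv2.polylines(im,[q.astype(int)],True,col,1)
dr(np.array([[100,124,84],[100,-124,84],[-115,-124,84],[-115,124,84]]),(0,0,255))
dr(np.array([[96,120,84],[96,-120,84],[-111,-120,84],[-111,120,84]]),(0,255,0))
dr(np.array([[96,18,84],[96,-18,84],[100,-18,84],[100,18,84]]),(255,0,255))
dr(np.array([[100,40,66],[100,-40,66],[146,-40,66],[146,40,66]]),(255,0,255))
cv2.imwrite("pics/fit0.png",im)
w=ctrl.capture("wrist");cv2.imwrite("pics/w0.png",w["img"][:,:,::-1]);print(w["mount"],w["intrinsics"])
E
```

```text
tool axes cols
 [[ 0.227 -0.    -0.974]
 [ 0.974 -0.     0.227]
 [-0.    -1.     0.   ]]
[[ 664.8    0.9   84. ]
 [ 603.  -241.2   84. ]
 [ 453.6   53.6   84. ]] [np.float64(249.91912818067237), np.float64(217.60748391992)]
tray [ 5.36263e+02 -9.54180e+01 -2.46000e-01] [-1.3 -0.5 -0.   1.2  1.3 -0.7]
[236.7  33.1] [    0     0   512   153 32602] [1005.5   82.8   82. ] [[412.6 287.6]]
[386.4  83.3] [380  76  19  16  55] [ 846.4 -337.    82. ] [[ 360.5 -159.1]]
[304.9 186.5] [302 184   7   6  37] [559.9 -99.7  82. ] [[24.2  1.4]]
[280.5 194.5] [277 192   8   6  36] [539.  -31.4  82. ] [[-12.8  62.7]]
[319.1 213.3] [316 210   7   7  41] [ 484.8 -136.7   82. ] [[-39.8 -52.8]]
[  1. 249.] [  0 231   3  37 111] [402.5 753.   82. ] [[-337.   791.4]]
[428.  245.5] [418 234  21  24 222] [ 391.1 -430.1   82. ] [[ -59.1 -360.8]]
[  0.  336.5] [  0 328   1  18  18] [163.4 749.4  82. ] [[-568.5  729.5]]
[[ 9.99999708e-01  7.48937867e-04 -1.50201367e-04 -6.45838608e-01]
 [-3.80616997e-04  3.18071769e-01 -9.48066561e-01 -1.25652959e+02]
 [-6.62268134e-04  9.48066342e-01  3.18071962e-01  8.20696331e+01]
 [ 0.00000000e+00  0.00000000e+00  0.00000000e+00  1.00000000e+00]] [[285.47943625   0.         257.06013181]
 [  0.         285.47943625 188.8530857 ]
 [  0.           0.           1.        ]]
```

View pics/fit0.png

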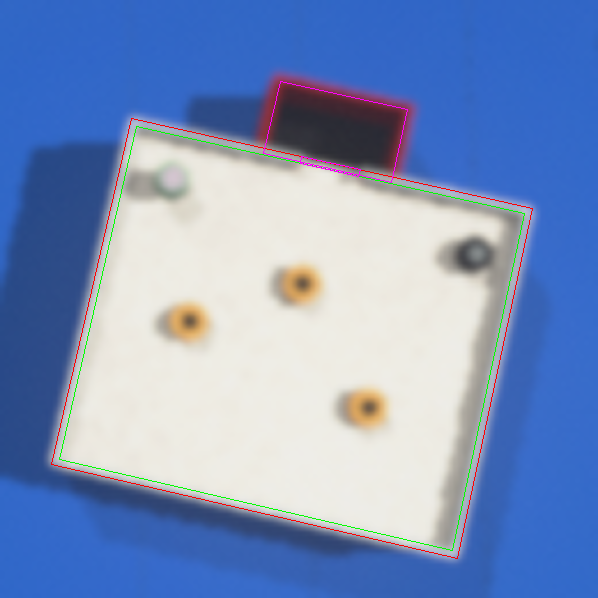

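View pics/w0.png

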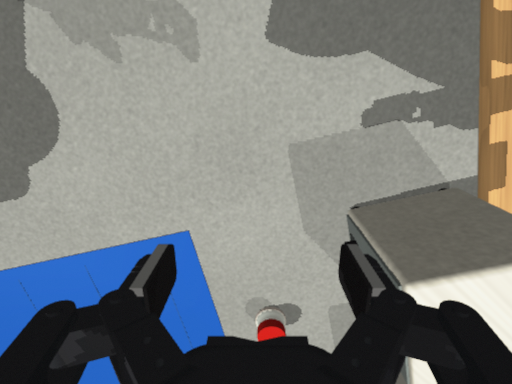

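Emit:
jog_arm(
  targets=[
    {"offset":[-0.495,0,-0.529],"yaw":0.017},
    {"offset":[-0.495,0,-0.529],"yaw":0.017},
    {"offset":[-0.495,0,-0.529],"yaw":0.017},
    {"offset":[-0.495,0,-0.529],"yaw":0.017},
    {"offset":[-0.495,0,-0.529],"yaw":0.017},
    {"offset":[-0.495,0,-0.529],"yaw":0.017},
    {"offset":[-0.495,0,-0.529],"yaw":0.017},
    {"offset":[-0.495,0,-0.529],"yaw":0.017},
    {"offset":[-0.495,0,-0.529],"yaw":0.017},
    {"offset":[-0.495,0,-0.529],"yaw":0.017},
    {"offset":[-0.495,0,-0.529],"yaw":0.017},
    {"offset":[-0.495,0,-0.529],"yaw":0.017},
  ],
  fingers=0.01,
  grip_force=30,
)

```text
time_s: 1.8
eef_pos: [397.9, 93.7, 248.6]
ee_rot: [-0.557, 0.558, 0.435, -0.435]
force: [1.2, 1.0, 0.2]
grip_width: 0.115
```

```bash
cat >> h.py <<'E'
t=np.load("tray.npy")
def plan(s,goals):
    """goals: (tray x,y, heading of push rel tray x, tcp z) -> offset m, yaw"""
    M=R(s["ee_rot"]);p=s["eef_pos"]
    for g in goals:
        w=tray2w(t,[g[0],g[1],g[3]])[0]; o=M.T@(w-p)/1000
        a=t[2]+g[2]; cur=np.arctan2(-M[1,2],-M[0,2]); y=-((a-cur+np.pi)%(2*np.pi)-np.pi)
        print(g,"offset",o.round(4).tolist(),"yaw",round(y,3))
def where(s):
    M=R(s["ee_rot"]);print("t",round(s["time_s"],2),"tray xy",w2tray(t,s["eef_pos"]).round(1),"z",s["eef_pos"][2].round(1),"head",round(np.arctan2(-M[1,2],-M[0,2])-t[2],3),"tilt",M[2].round(3),"F",s["force"].round(1),"grip",round(s["grip_width"],3))
E
python3 - <<'E'
from h import *
from rig import ctrl
s=ctrl.sense();where(s);plan(s,[(-15,1,0,180),(-15,1,0,91)])
E
```

```text
t 1.8 tray xy [[-180.3  149.7]] z 248.6 head 0.0 tilt [ 0.    -1.    -0.001] F [1.2 1.  0.2] grip 0.115
(-15, 1, 0, 180) offset [-0.1487, 0.0687, -0.1652] yaw 0.0
(-15, 1, 0, 91) offset [-0.1488, 0.1577, -0.1651] yaw 0.0
```

Emit:
jog_arm(
  targets=[
    {"offset":[-0.149,0.069,-0.165],"yaw":0},
    {"offset":[-0.149,0.069,-0.165],"yaw":0},
    {"offset":[-0.149,0.069,-0.165],"yaw":0},
    {"offset":[-0.149,0.069,-0.165],"yaw":0},
    {"offset":[-0.149,0.069,-0.165],"yaw":0},
    {"offset":[-0.149,0.069,-0.165],"yaw":0},
    {"offset":[-0.149,0.069,-0.165],"yaw":0},
    {"offset":[-0.149,0.069,-0.165],"yaw":0},
  ],
)

```text
time_s: 2.47
eef_pos: [521.6, -91.7, 178.9]
ee_rot: [0.558, -0.558, -0.434, 0.434]
force: [-0.8, 0.2, 0.3]
grip_width: 0.118
```

```bash
python3 - <<'E'
from h import *
from rig import ctrl
s=ctrl.sense();where(s);plan(s,[(-15,1,0,130),(-15,1,0,91)])
w=ctrl.capture("wrist");im=w["img"][:,:,::-1].copy()
c=dict(w);X=np.eye(4);X[:3,:3]=R(s["ee_rot"]);X[:3,3]=s["eef_pos"];c["T"]=X@w["mount"]
for P in [[96,18,84],[96,-18,84],[24,1.4,82],[-12.8,62.7,82],[96,18,70],[96,-18,70],[96,120,84]]:
    q=proj(c,tray2w(t,P))[0]; print(P,q.round(0))
    if abs(q).max()<2000: cv2.drawMarker(im,tuple(int(v) for v in q),(255,0,255),0,10)
for ce,st in nutpix(w["img"]): print(ce.round(1),st,w2tray(t,ray(c,ce,82)).round(1))
cv2.imwrite("pics/w1.png",im)
E
```

```text
t 2.47 tray xy [[-15.1   0. ]] z 178.9 head -0.002 tilt [ 0.001 -1.     0.001] F [-0.8  0.2  0.3] grip 0.118
(-15, 1, 0, 130) offset [0.0009, 0.0489, -0.0001] yaw -0.002
(-15, 1, 0, 91) offset [0.0009, 0.0879, -0.0002] yaw -0.002
[96, 18, 84] [277. 308.]
[96, -18, 84] [239. 308.]
[24, 1.4, 82] [259. 239.]
[-12.8, 62.7, 82] [333. 200.]
[96, 18, 70] [276. 298.]
[96, -18, 70] [240. 298.]
[96, 120, 84] [385. 308.]
[192. 167.] [178 153  30  29 527] [[-41.2 -52.6]]
[332.3 197.7] [318 186  30  26 492] [[-14.6  62. ]]
[257.1 237.9] [248 227  22  24 314] [[22.5 -0.6]]
[502.3 370.9] [489 365  23  19 184] [[179.1 255.8]]
```

View pics/w1.png

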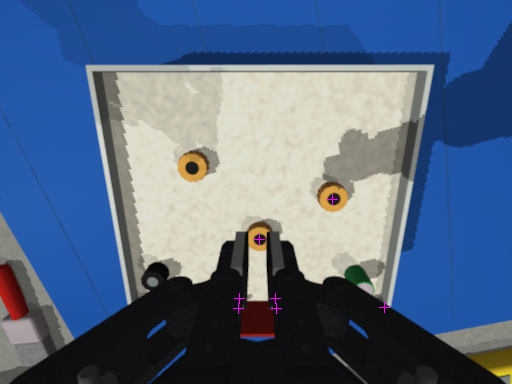

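Emit:
jog_arm(
  targets=[
    {"offset":[0,0.03,0],"yaw":0},
    {"offset":[0,0.06,0],"yaw":0},
    {"offset":[0,0.075,0],"yaw":0},
    {"offset":[0,0.087,0],"yaw":0},
    {"offset":[0,0.087,0],"yaw":0},
    {"offset":[0,0.087,0],"yaw":0},
  ],
)

```text
time_s: 3.02
eef_pos: [521.4, -89.9, 93.3]
ee_rot: [0.557, -0.557, -0.435, 0.435]
force: [-0.5, -0.9, 0.9]
grip_width: 0.114
```

```bash
python3 - <<'E'
from h import *
from rig import ctrl
s=ctrl.sense();where(s);plan(s,[(50,0,0,91),(80,0,0,91)])
for n in ["wrist","scene"]:
    w=ctrl.capture(n);cv2.imwrite(f"pics/{n}2.png",w["img"][:,:,::-1])
cv2.imwrite("pics/scene2z.png",cv2.resize(w["img"][120:280,140:300,::-1],(600,600),interpolation=2))
E
```

```text
t 3.02 tray xy [[-15.8   1.7]] z 93.3 head 0.001 tilt [ 0.001 -1.    -0.   ] F [-0.5 -0.9  0.9] grip 0.114
(50, 0, 0, 91) offset [-0.0018, 0.0023, -0.0658] yaw 0.001
(80, 0, 0, 91) offset [-0.0018, 0.0023, -0.0958] yaw 0.001
```

View pics/wrist2.png

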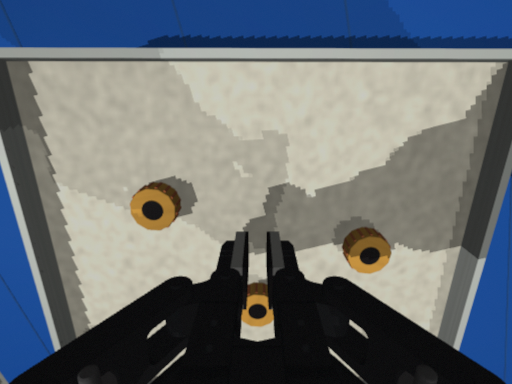

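View pics/scene2z.png

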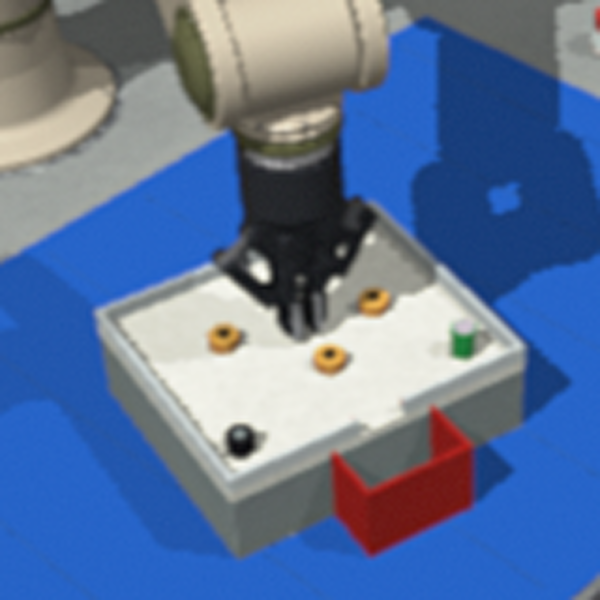

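Emit:
jog_arm(
  targets=[
    {"offset":[-0.001,0.002,-0.007],"yaw":0},
    {"offset":[-0.001,0.002,-0.014],"yaw":0},
    {"offset":[-0.001,0.002,-0.021],"yaw":0},
    {"offset":[-0.001,0.002,-0.028],"yaw":0},
    {"offset":[-0.001,0.002,-0.035],"yaw":0},
    {"offset":[-0.001,0.002,-0.042],"yaw":0},
    {"offset":[-0.001,0.002,-0.049],"yaw":0},
    {"offset":[-0.001,0.002,-0.056],"yaw":0},
    {"offset":[-0.001,0.002,-0.063],"yaw":0},
    {"offset":[-0.001,0.002,-0.07],"yaw":0},
    {"offset":[-0.001,0.002,-0.07],"yaw":0},
  ],
)

```text
time_s: 4.03
eef_pos: [590.7, -108.8, 92.1]
ee_rot: [-0.557, 0.558, 0.436, -0.434]
force: [0.0, -0.4, 0.6]
grip_width: 0.115
```

```bash
python3 - <<'E'
from h import *
from rig import ctrl
s=ctrl.sense();where(s);plan(s,[(82,0,0,91)])
for n in ["wrist","top","scene"]:
    w=ctrl.capture(n)
    if n=="top":
        for ce,st in nutpix(w["img"]):
            q=w2tray(t,ray(w,ce,80))[0]
            if abs(q).max()<130: print(ce.round(1),st[4],q.round(1))
        cv2.imwrite("pics/top3z.png",cv2.resize(w["img"][125:255,240:370,::-1],(598,598),interpolation=2))
    cv2.imwrite(f"pics/{n}3.png",w["img"][:,:,::-1])
cv2.imwrite("pics/scene3z.png",cv2.resize(w["img"][120:280,140:300,::-1],(600,600),interpolation=2))
E
```

```text
t 4.03 tray xy [[56.1  0.3]] z 92.1 head 0.0 tilt [ 0.    -1.    -0.003] F [ 0.  -0.4  0.6] grip 0.115
(82, 0, 0, 91) offset [-0.0003, 0.0012, -0.0259] yaw 0.0
[278.5 193.9] 14 [-12.3  68.5]
```

View pics/scene3z.png

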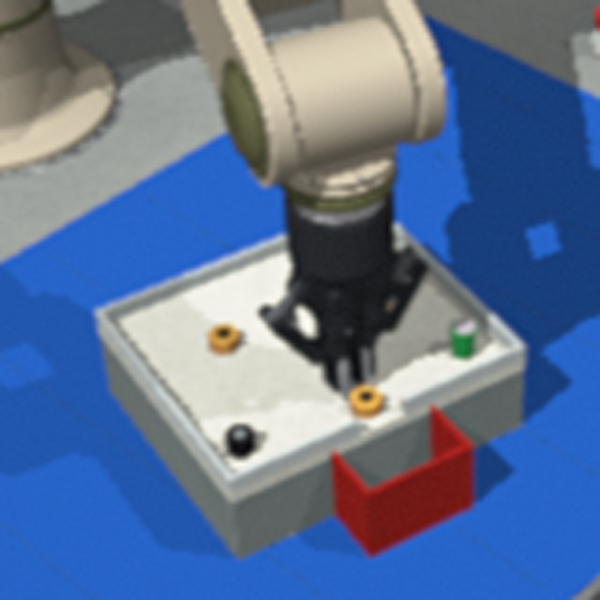

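View pics/wrist3.png

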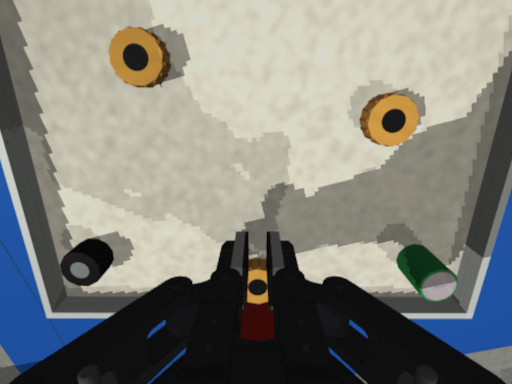

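Emit:
jog_arm(
  targets=[
    {"offset":[0,0.001,-0.006],"yaw":0},
    {"offset":[0,0.001,-0.012],"yaw":0},
    {"offset":[0,0.001,-0.018],"yaw":0},
    {"offset":[0,0.001,-0.024],"yaw":0},
    {"offset":[0,0.001,-0.027],"yaw":0},
    {"offset":[0,0.001,-0.027],"yaw":0},
    {"offset":[0,0.001,-0.027],"yaw":0},
  ],
)

```text
time_s: 4.77
eef_pos: [615.7, -114.9, 90.9]
ee_rot: [-0.557, 0.558, 0.435, -0.435]
force: [0.0, 0.7, 0.7]
grip_width: 0.113
```

```bash
cat > look.py <<'E'
from h import *
from rig import ctrl
import sys
k=sys.argv[1]; s=ctrl.sense();where(s)
w=ctrl.capture("wrist");c=dict(w);X=np.eye(4);X[:3,:3]=R(s["ee_rot"]);X[:3,3]=s["eef_pos"];c["T"]=X@w["mount"]
for ce,st in nutpix(w["img"]):
    if st[4]>100: print("wrist",ce.round(0),st[4],w2tray(t,ray(c,ce,80)).round(1))
a=ctrl.capture("scene")
for ce,st in nutpix(a["img"]):
    q=w2tray(t,ray(a,ce,79))[0]
    if abs(q).max()<150: print("scene",ce.round(1),st[4],q.round(1))
im=np.hstack([cv2.resize(w["img"],(400,300)),cv2.resize(a["img"][140:265,160:285],(300,300),interpolation=2)])
cv2.imwrite(f"pics/l{k}.png",im[:,:,::-1])
E
python3 look.py 4
```

```text
t 4.77 tray xy [[81.8  0.5]] z 90.9 head 0.001 tilt [ 0.    -1.    -0.002] F [0.  0.7 0.7] grip 0.113
wrist [129.   9.] 827 [[-33.5 -53.5]]
wrist [399.  60.] 2265 [[-14.  62.]]
scene [199.2 209.9] 43 [-35.2 -53.3]
```

View pics/l4.png

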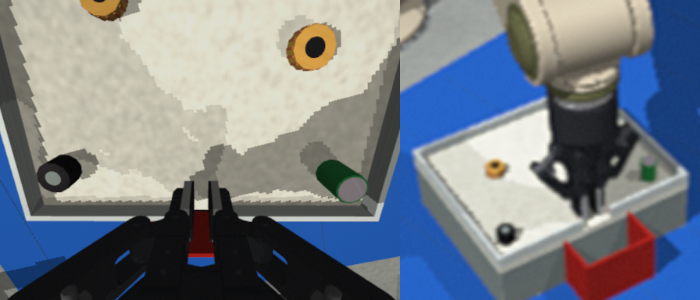

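```bash
cat >> h.py <<'E'
def path(n0,corner,r=40,xe=104,step1=7,step2=4,step3=6,D=22,pre=14,z=91):
    n0=np.array(n0,float);c0=np.array([corner,0.]);d=c0-n0;L=np.hypot(*d);h=np.arctan2(d[1],d[0]);u=d/L
    T=r*np.tan(abs(h)/2); S=np.linspace(-pre,L-T,int(np.ceil((L-T+pre)/step1))+1)
    out=[(n0+u*s,h) for s in S]
    p=out[-1][0]; sg=-np.sign(h); n=int(np.ceil(max(abs(h)*r/step2,abs(h)/0.11)))
    cen=p+r*np.array([-np.sin(h),np.cos(h)])*sg
    for i in range(1,n+1):
        a=h*(1-i/n); out.append((cen+r*sg*np.array([np.sin(a),-np.cos(a)]),a))
    x=out[-1][0][0]
    for v in np.linspace(x,xe,int(np.ceil((xe-x)/step3))+1)[1:]: out.append((np.array([v,0.]),0.))
    return [(round(p[0]-D*np.cos(a),1),round(p[1]-D*np.sin(a),1),round(a,3),z) for p,a in out]
E
python3 - <<'E'
from h import *
from rig import ctrl
s=ctrl.sense();print(s["joints"].round(2));g=path((-13.5,62),45)
print(len(g));plan(s,[(60,10,0,135),(g[0][0],g[0][1],g[0][2],130)]); print(*g,sep="\n")
E
```

```text
[-0.37  0.68  1.35  0.    1.11 -1.7 ]
29
(60, 10, 0, 135) offset [0.0095, -0.0441, 0.0215] yaw 0.001
(np.float64(-38.2), np.float64(88.2), np.float64(-0.814), 130) offset [0.0878, -0.0392, 0.1196] yaw 0.815
(np.float64(-38.2), np.float64(88.2), np.float64(-0.814), 91)
(np.float64(-33.5), np.float64(83.2), np.float64(-0.814), 91)
(np.float64(-28.8), np.float64(78.2), np.float64(-0.814), 91)
(np.float64(-24.1), np.float64(73.3), np.float64(-0.814), 91)
(np.float64(-19.5), np.float64(68.3), np.float64(-0.814), 91)
(np.float64(-14.8), np.float64(63.3), np.float64(-0.814), 91)
(np.float64(-10.1), np.float64(58.4), np.float64(-0.814), 91)
(np.float64(-5.4), np.float64(53.4), np.float64(-0.814), 91)
(np.float64(-0.7), np.float64(48.4), np.float64(-0.814), 91)
(np.float64(4.0), np.float64(43.5), np.float64(-0.814), 91)
(np.float64(8.7), np.float64(38.5), np.float64(-0.814), 91)
(np.float64(13.4), np.float64(33.5), np.float64(-0.814), 91)
(np.float64(18.1), np.float64(28.6), np.float64(-0.814), 91)
(np.float64(19.3), np.float64(24.6), np.float64(-0.724), 91)
(np.float64(20.8), np.float64(20.8), np.float64(-0.633), 91)
(np.float64(22.8), np.float64(17.1), np.float64(-0.543), 91)
(np.float64(25.0), np.float64(13.6), np.float64(-0.452), 91)
(np.float64(27.5), np.float64(10.4), np.float64(-0.362), 91)
(np.float64(30.3), np.float64(7.4), np.float64(-0.271), 91)
(np.float64(33.4), np.float64(4.6), np.float64(-0.181), 91)
(np.float64(36.7), np.float64(2.2), np.float64(-0.09), 91)
(np.float64(40.3), np.float64(0.0), np.float64(-0.0), 91)
(np.float64(46.2), np.float64(0.0), 0.0, 91)
(np.float64(52.2), np.float64(0.0), 0.0, 91)
(np.float64(58.1), np.float64(0.0), 0.0, 91)
(np.float64(64.1), np.float64(0.0), 0.0, 91)
(np.float64(70.1), np.float64(0.0), 0.0, 91)
(np.float64(76.0), np.float64(0.0), 0.0, 91)
(np.float64(82.0), np.float64(0.0), 0.0, 91)
```

Emit:
jog_arm(
  targets=[
    {"offset":[0,-0.02,0.01],"yaw":0},
    {"offset":[0,-0.042,0.015],"yaw":0},
    {"offset":[0.02,-0.042,0.04],"yaw":0.1},
    {"offset":[0.04,-0.042,0.06],"yaw":0.22},
    {"offset":[0.055,-0.042,0.08],"yaw":0.34},
    {"offset":[0.07,-0.042,0.1],"yaw":0.46},
    {"offset":[0.08,-0.042,0.115],"yaw":0.58},
    {"offset":[0.088,-0.04,0.12],"yaw":0.7},
    {"offset":[0.088,-0.04,0.12],"yaw":0.815},
    {"offset":[0.088,-0.04,0.12],"yaw":0.815},
    {"offset":[0.088,-0.04,0.12],"yaw":0.815},
  ],
)

```text
time_s: 5.78
eef_pos: [520.4, -0.3, 131.0]
ee_rot: [-0.684, 0.684, 0.18, -0.179]
force: [0.3, 0.7, 0.7]
grip_width: 0.112
```

```bash
python3 look.py 5; python3 - <<'E'
from h import *
from rig import ctrl
s=ctrl.sense();g=path((-13.5,62),45)
plan(s,[g[0]])
w=ctrl.capture("top");cv2.imwrite("pics/top5z.png",cv2.resize(w["img"][125:255,240:370,::-1],(598,598),interpolation=2))
E
```

```text
t 5.78 tray xy [[-38.5  88.4]] z 131.0 head -0.811 tilt [ 0.002 -1.    -0.001] F [0.3 0.7 0.7] grip 0.112
wrist [257. 265.] 365 [[-14.6  62. ]]
scene [239.2 200.2] 44 [-8.  62.4]
scene [199.2 210. ] 45 [-34.8 -53.5]
(np.float64(-38.2), np.float64(88.2), np.float64(-0.814), 91) offset [0.0001, 0.0399, -0.0001] yaw 0.002
```

View pics/l5.png

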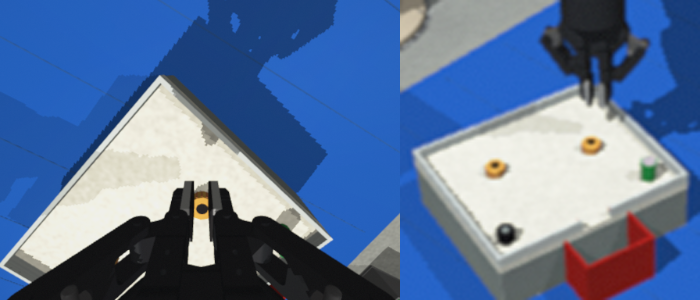

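View pics/top5z.png

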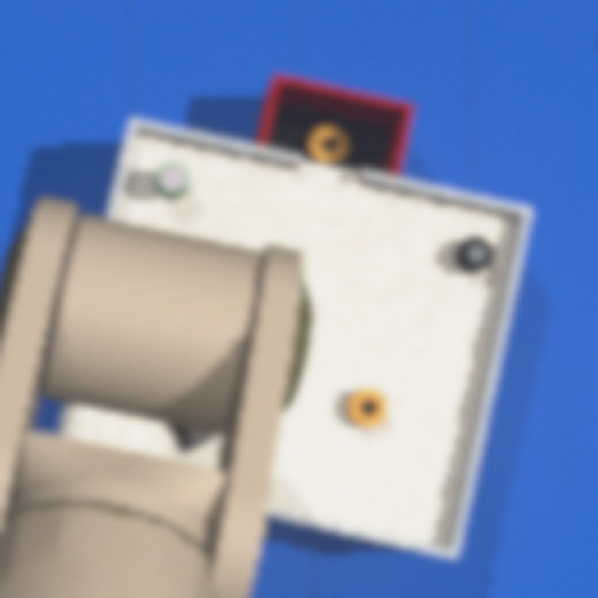

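The top view shows nut 1 in the slot at about (326,143). The wrist view shows nut B centred between the fingertips. Next I go down and push B.

Emit:
jog_arm(
  targets=[
    {"offset":[0,0.02,0],"yaw":0},
    {"offset":[0,0.035,0],"yaw":0},
    {"offset":[0,0.04,0],"yaw":0},
    {"offset":[0,0.04,0],"yaw":0},
    {"offset":[0,0.04,-0.007],"yaw":0},
    {"offset":[0,0.04,-0.014],"yaw":0},
    {"offset":[0,0.04,-0.021],"yaw":0},
    {"offset":[0,0.04,-0.028],"yaw":0},
    {"offset":[0,0.04,-0.034],"yaw":0},
    {"offset":[0,0.04,-0.04],"yaw":0},
    {"offset":[0,0.04,-0.04],"yaw":0},
  ],
)

```text
time_s: 6.85
eef_pos: [540.8, -36.6, 91.0]
ee_rot: [-0.684, 0.685, 0.18, -0.178]
force: [0.2, -0.7, -0.4]
grip_width: 0.122
```

```bash
python3 look.py 6; python3 - <<'E'
from h import *
from rig import ctrl
s=ctrl.sense();g=path((-13.5,62),45)
plan(s,g[6:22])
E
```

```text
t 6.85 tray xy [[-9.9 58.1]] z 91.0 head -0.813 tilt [ 0.002 -1.    -0.002] F [ 0.2 -0.7 -0.4] grip 0.122
wrist [257. 276.] 238 [[ 0.6 46. ]]
wrist [257. 298.] 200 [[11. 35.]]
wrist [ 85. 328.] 155 [[-49.6 -52.3]]
scene [236.4 205.9] 50 [ 8.8 42.6]
scene [199.2 209.9] 47 [-35.2 -53.2]
(np.float64(-10.1), np.float64(58.4), np.float64(-0.814), 91) offset [0.0001, -0.0002, -0.0008] yaw 0.001
(np.float64(-5.4), np.float64(53.4), np.float64(-0.814), 91) offset [0.0001, -0.0002, -0.0077] yaw 0.001
(np.float64(-0.7), np.float64(48.4), np.float64(-0.814), 91) offset [0.0001, -0.0002, -0.0146] yaw 0.001
(np.float64(4.0), np.float64(43.5), np.float64(-0.814), 91) offset [0.0001, -0.0002, -0.0214] yaw 0.001
(np.float64(8.7), np.float64(38.5), np.float64(-0.814), 91) offset [0.0001, -0.0002, -0.0282] yaw 0.001
(np.float64(13.4), np.float64(33.5), np.float64(-0.814), 91) offset [0.0001, -0.0002, -0.0351] yaw 0.001
(np.float64(18.1), np.float64(28.6), np.float64(-0.814), 91) offset [0.0001, -0.0002, -0.0419] yaw 0.001
(np.float64(19.3), np.float64(24.6), np.float64(-0.724), 91) offset [-0.0018, -0
[... 173 characters left out ...]
float64(-0.543), 91) offset [-0.0044, -0.0002, -0.0534] yaw -0.27
(np.float64(25.0), np.float64(13.6), np.float64(-0.452), 91) offset [-0.0052, -0.0002, -0.0575] yaw -0.361
(np.float64(27.5), np.float64(10.4), np.float64(-0.362), 91) offset [-0.0056, -0.0002, -0.0615] yaw -0.451
(np.float64(30.3), np.float64(7.4), np.float64(-0.271), 91) offset [-0.0056, -0.0001, -0.0656] yaw -0.542
(np.float64(33.4), np.float64(4.6), np.float64(-0.181), 91) offset [-0.0053, -0.0001, -0.0698] yaw -0.632
(np.float64(36.7), np.float64(2.2), np.float64(-0.09), 91) offset [-0.0045, -0.0001, -0.0738] yaw -0.723
(np.float64(40.3), np.float64(0.0), np.float64(-0.0), 91) offset [-0.0034, -0.0001, -0.0779] yaw -0.813
```

View pics/l6.png

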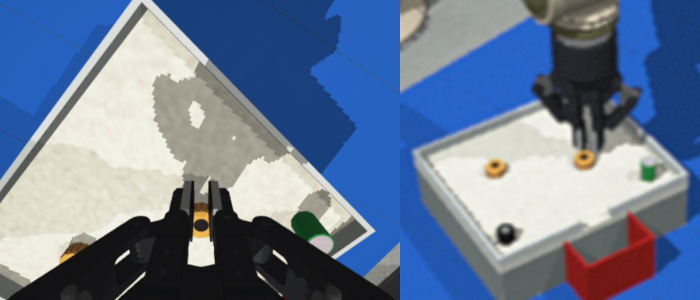

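Emit:
jog_arm(
  targets=[
    {"offset":[0,0,-0.008],"yaw":0},
    {"offset":[0,0,-0.015],"yaw":0},
    {"offset":[0,0,-0.022],"yaw":0},
    {"offset":[0,0,-0.029],"yaw":0},
    {"offset":[0,0,-0.036],"yaw":0},
    {"offset":[0,0,-0.042],"yaw":0},
    {"offset":[-0.002,0,-0.046],"yaw":-0.09},
    {"offset":[-0.0035,0,-0.05],"yaw":-0.18},
    {"offset":[-0.0045,0,-0.0535],"yaw":-0.27},
    {"offset":[-0.005,0,-0.0575],"yaw":-0.36},
    {"offset":[-0.0055,0,-0.0615],"yaw":-0.45},
    {"offset":[-0.0055,0,-0.0655],"yaw":-0.54},
  ],
)

```text
time_s: 7.95
eef_pos: [567.6, -96.0, 90.8]
ee_rot: [-0.61, 0.611, 0.357, -0.356]
force: [0.1, 0.8, -0.7]
grip_width: 0.12
```

```bash
python3 look.py 7; python3 - <<'E'
from h import *
from rig import ctrl
s=ctrl.sense();g=path((-13.5,62),45)
plan(s,g[18:])
E
```

```text
t 7.95 tray xy [[30.6  7.1]] z 90.8 head -0.268 tilt [ 0.001 -1.    -0.001] F [ 0.1  0.8 -0.7] grip 0.12
wrist [ 97. 159.] 1404 [[-40.1 -54.7]]
wrist [257. 276.] 210 [[45.1  2.3]]
wrist [257. 298.] 195 [[60.  -1.7]]
scene [199.2 209.9] 43 [-35.2 -53.3]
scene [232.4 220.7] 53 [55.1  1.2]
(np.float64(30.3), np.float64(7.4), np.float64(-0.271), 91) offset [0.0003, -0.0002, 0.0005] yaw -0.001
(np.float64(33.4), np.float64(4.6), np.float64(-0.181), 91) offset [-0.0016, -0.0002, -0.0032] yaw -0.091
(np.float64(36.7), np.float64(2.2), np.float64(-0.09), 91) offset [-0.003, -0.0002, -0.0071] yaw -0.182
(np.float64(40.3), np.float64(0.0), np.float64(-0.0), 91) offset [-0.0041, -0.0002, -0.0111] yaw -0.272
(np.float64(46.2), np.float64(0.0), 0.0, 91) offset [-0.0025, -0.0002, -0.0168] yaw -0.272
(np.float64(52.2), np.float64(0.0), 0.0, 91) offset [-0.0009, -0.0002, -0.0226] yaw -0.272
(np.float64(58.1), np.float64(0.0), 0.0, 91) offset [0.0007, -0.0002, -0.0283] yaw -0.272
(np.float64(64.1), np.float64(0.0), 0.0, 91) offset [0.0023, -0.0002, -0.034] yaw -0.272
(np.float64(70.1), np.float64(0.0), 0.0, 91) offset [0.0039, -0.0001, -0.0398] yaw -0.272
(np.float64(76.0), np.float64(0.0), 0.0, 91) offset [0.0055, -0.0001, -0.0455] yaw -0.272
(np.float64(82.0), np.float64(0.0), 0.0, 91) offset [0.0071, -0.0001, -0.0513] yaw -0.272
```

View pics/l7.png

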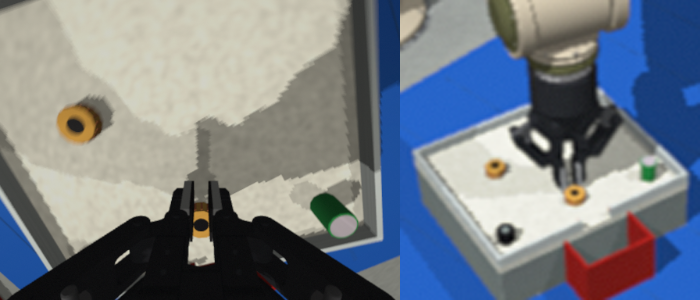

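Nut B is still cupped between the fingertips, at about (50,1). I continue through the gate.

Emit:
jog_arm(
  targets=[
    {"offset":[-0.0015,0,-0.0035],"yaw":-0.09},
    {"offset":[-0.003,0,-0.007],"yaw":-0.18},
    {"offset":[-0.004,0,-0.011],"yaw":-0.272},
    {"offset":[-0.0025,0,-0.017],"yaw":-0.272},
    {"offset":[-0.001,0,-0.0225],"yaw":-0.272},
    {"offset":[0.0005,0,-0.0285],"yaw":-0.272},
    {"offset":[0.0025,0,-0.034],"yaw":-0.272},
    {"offset":[0.004,0,-0.04],"yaw":-0.272},
    {"offset":[0.0055,0,-0.0455],"yaw":-0.272},
    {"offset":[0.007,0,-0.0515],"yaw":-0.272},
    {"offset":[0.007,0,-0.0515],"yaw":-0.272},
    {"offset":[0.007,0,-0.0515],"yaw":-0.272},
  ],
)

```text
time_s: 9.05
eef_pos: [616.1, -115.7, 90.7]
ee_rot: [-0.557, 0.558, 0.435, -0.434]
force: [-1.0, 0.2, -0.0]
grip_width: 0.115
```

```bash
python3 look.py 8; python3 - <<'E'
from h import *
from rig import ctrl
s=ctrl.sense();g=path((-40.5,-52.8),40)
plan(s,[(g[0][0],g[0][1],g[0][2],131)]);print(len(g))
E
```

```text
t 9.05 tray xy [[82.4 -0.2]] z 90.7 head -0.001 tilt [ 0.    -1.    -0.002] F [-1.   0.2 -0. ] grip 0.115
wrist [130.   8.] 751 [[-33.3 -53.5]]
scene [199.2 209.9] 44 [-34.9 -53.3]
(np.float64(-70.6), np.float64(-72.5), np.float64(0.581), 131) offset [-0.0724, -0.0404, 0.1525] yaw -0.582
31
```

View pics/l8.png

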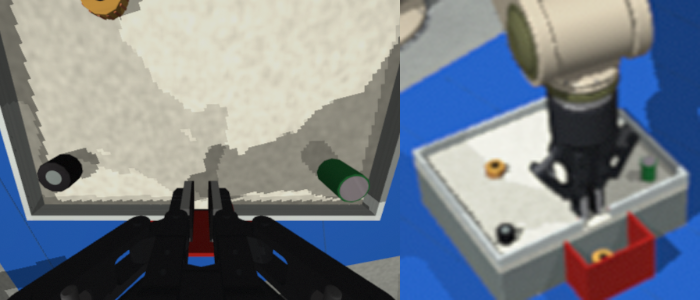

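Emit:
jog_arm(
  targets=[
    {"offset":[0,-0.02,0.01],"yaw":0},
    {"offset":[0,-0.042,0.02],"yaw":0},
    {"offset":[-0.015,-0.042,0.05],"yaw":-0.1},
    {"offset":[-0.03,-0.042,0.075],"yaw":-0.2},
    {"offset":[-0.045,-0.042,0.1],"yaw":-0.3},
    {"offset":[-0.06,-0.042,0.125],"yaw":-0.4},
    {"offset":[-0.0725,-0.042,0.1525],"yaw":-0.5},
    {"offset":[-0.0725,-0.04,0.1525],"yaw":-0.582},
    {"offset":[-0.0725,-0.04,0.1525],"yaw":-0.582},
    {"offset":[-0.0725,-0.04,0.1525],"yaw":-0.582},
    {"offset":[-0.0725,-0.04,0.1525],"yaw":-0.582},
  ],
)

```text
time_s: 10.07
eef_pos: [450.7, -148.5, 130.7]
ee_rot: [-0.409, 0.411, 0.576, -0.576]
force: [-0.5, 0.5, 0.9]
grip_width: 0.118
```

```bash
python3 look.py 9; python3 - <<'E'
from h import *
from rig import ctrl
s=ctrl.sense();g=path((-40.5,-52.8),40)
plan(s,g[:10])
w=ctrl.capture("top");cv2.imwrite("pics/top9z.png",cv2.resize(w["img"][125:255,240:370,::-1],(598,598),interpolation=2))
E
```

```text
t 10.07 tray xy [[-70.  -72.4]] z 130.7 head 0.579 tilt [-0.001 -1.    -0.002] F [-0.5  0.5  0.9] grip 0.118
wrist [256. 264.] 421 [[-41.5 -54.9]]
scene [199.2 210. ] 45 [-34.8 -53.5]
(np.float64(-70.6), np.float64(-72.5), np.float64(0.581), 91) offset [0.0001, 0.0396, 0.0006] yaw -0.0
(np.float64(-65.1), np.float64(-68.9), np.float64(0.581), 91) offset [0.0001, 0.0396, -0.006] yaw -0.0
(np.float64(-59.6), np.float64(-65.4), np.float64(0.581), 91) offset [0.0, 0.0396, -0.0125] yaw -0.0
(np.float64(-54.2), np.float64(-61.8), np.float64(0.581), 91) offset [0.0001, 0.0396, -0.019] yaw -0.0
(np.float64(-48.7), np.float64(-58.2), np.float64(0.581), 91) offset [0.0001, 0.0396, -0.0256] yaw -0.0
(np.float64(-43.2), np.float64(-54.6), np.float64(0.581), 91) offset [0.0001, 0.0396, -0.0322] yaw -0.0
(np.float64(-37.7), np.float64(-51.0), np.float64(0.581), 91) offset [0.0, 0.0396, -0.0387] yaw -0.0
(np.float64(-32.2), np.float64(-47.4), np.float64(0.581), 91) offset [0.0, 0.0396, -0.0453] yaw -0.0
(np.float64(-26.8), np.float64(-43.8), np.float64(0.581), 91) offset [0.0001, 0.0396, -0.0518] yaw -0.0
(np.float64(-21.3), np.float64(-40.2), np.float64(0.581), 91) offset [0.0001, 0.0396, -0.0584] yaw -0.0
```

View pics/l9.png

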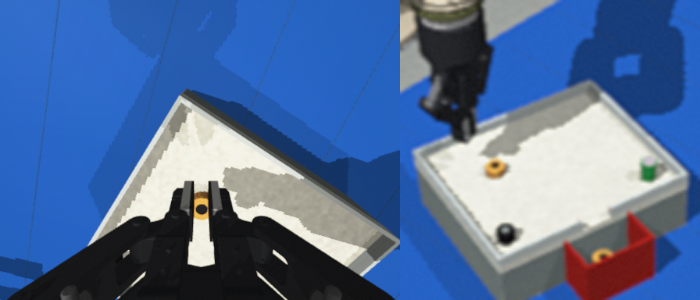

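View pics/top9z.png

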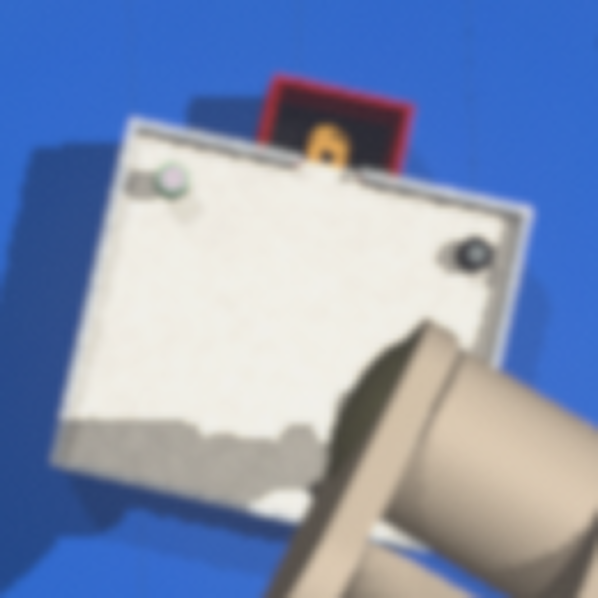

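Emit:
jog_arm(
  targets=[
    {"offset":[0,0.02,0],"yaw":0},
    {"offset":[0,0.035,0],"yaw":0},
    {"offset":[0,0.04,0],"yaw":0},
    {"offset":[0,0.04,0],"yaw":0},
    {"offset":[0,0.04,-0.007],"yaw":0},
    {"offset":[0,0.04,-0.014],"yaw":0},
    {"offset":[0,0.04,-0.021],"yaw":0},
    {"offset":[0,0.04,-0.028],"yaw":0},
    {"offset":[0,0.04,-0.035],"yaw":0},
    {"offset":[0,0.04,-0.042],"yaw":0},
    {"offset":[0,0.04,-0.049],"yaw":0},
  ],
)

```text
time_s: 11.13
eef_pos: [497.7, -132.0, 90.7]
ee_rot: [-0.409, 0.41, 0.577, -0.576]
force: [-0.8, -0.2, 0.4]
grip_width: 0.113
```

```bash
python3 look.py 10; python3 - <<'E'
from h import *
from rig import ctrl
s=ctrl.sense();g=path((-40.5,-52.8),40)
plan(s,g[8:21])
E
```

```text
t 11.13 tray xy [[-28.5 -44.9]] z 90.7 head 0.581 tilt [-0.001 -1.    -0.002] F [-0.8 -0.2  0.4] grip 0.113
wrist [257. 276.] 187 [[-16.  -37.1]]
wrist [257. 299.] 181 [[ -2.7 -28.8]]
scene [210.6 213.1] 46 [ -5.3 -33.2]
(np.float64(-26.8), np.float64(-43.8), np.float64(0.581), 91) offset [0.0, -0.0004, -0.0019] yaw 0.001
(np.float64(-21.3), np.float64(-40.2), np.float64(0.581), 91) offset [-0.0, -0.0004, -0.0085] yaw 0.001
(np.float64(-15.8), np.float64(-36.6), np.float64(0.581), 91) offset [-0.0, -0.0004, -0.015] yaw 0.001
(np.float64(-10.3), np.float64(-33.0), np.float64(0.581), 91) offset [-0.0, -0.0004, -0.0216] yaw 0.001
(np.float64(-4.8), np.float64(-29.4), np.float64(0.581), 91) offset [-0.0001, -0.0004, -0.0282] yaw 0.001
(np.float64(0.7), np.float64(-25.8), np.float64(0.581), 91) offset [-0.0001, -0.0003, -0.0348] yaw 0.001
(np.float64(6.1), np.float64(-22.2), np.float64(0.581), 91) offset [-0.0, -0.0003, -0.0413] yaw 0.001
(np.float64(11.6), np.float64(-18.6), np.float64(0.581), 91) offset [-0.0, -0.0003, -0.0478] yaw 0.001
(np.float64(13.9), np.float64(-14.8), np.float64(0.484), 91) offset [0.0019, -0.0003, -0.0518] yaw 0.098
(np.float64(16.5), np.float64(-11.3), np.float64(0.387), 91) offset [0.0034, -0.0003, -0.0559] yaw 0.195
(np.float64(19.4), np.float64(-8.0), np.float64(0.29), 91) offset [0.0045, -0.0003, -0.0602] yaw 0.292
(np.float64(22.7), np.float64(-5.0), np.float64(0.194), 91) offset [0.0052, -0.0003, -0.0646] yaw 0.388
(np.float64(26.2), np.float64(-2.3), np.float64(0.097), 91) offset [0.0056, -0.0003, -0.069] yaw 0.485
```

View pics/l10.png

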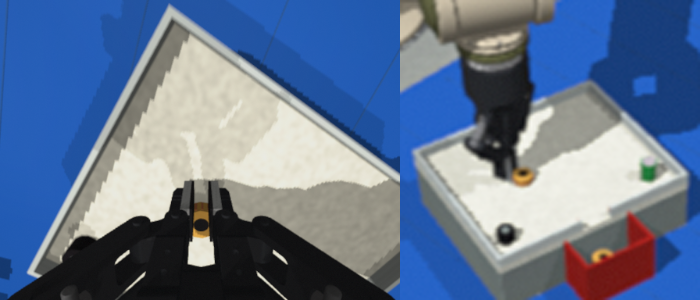

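Emit:
jog_arm(
  targets=[
    {"offset":[0,0,-0.0085],"yaw":0},
    {"offset":[0,0,-0.015],"yaw":0},
    {"offset":[0,0,-0.0215],"yaw":0},
    {"offset":[0,0,-0.028],"yaw":0},
    {"offset":[0,0,-0.035],"yaw":0},
    {"offset":[0,0,-0.0415],"yaw":0},
    {"offset":[0,0,-0.048],"yaw":0},
    {"offset":[0.002,0,-0.052],"yaw":0.1},
    {"offset":[0.0035,0,-0.056],"yaw":0.195},
    {"offset":[0.0045,0,-0.06],"yaw":0.29},
    {"offset":[0.005,0,-0.0645],"yaw":0.39},
    {"offset":[0.0055,0,-0.069],"yaw":0.485},
  ],
)

```text
time_s: 12.23
eef_pos: [561.6, -103.8, 90.7]
ee_rot: [-0.537, 0.538, 0.46, -0.459]
force: [0.3, 0.1, -0.6]
grip_width: 0.116
```

```bash
python3 look.py 11; python3 - <<'E'
from h import *
from rig import ctrl
s=ctrl.sense();g=path((-40.5,-52.8),40)
plan(s,g[20:])
E
```

```text
t 12.23 tray xy [[26.6 -2. ]] z 90.7 head 0.092 tilt [ 0.    -1.    -0.002] F [ 0.3  0.1 -0.6] grip 0.116
wrist [257. 276.] 203 [[41.7 -1.2]]
wrist [257. 298.] 194 [[57.1  0.2]]
scene [231.4 220.4] 54 [52.6 -0.4]
(np.float64(26.2), np.float64(-2.3), np.float64(0.097), 91) offset [-0.0004, -0.0003, 0.0006] yaw -0.001
(np.float64(29.9), np.float64(0.0), np.float64(0.0), 91) offset [0.0016, -0.0003, -0.0033] yaw 0.096
(np.float64(35.7), np.float64(0.0), 0.0, 91) offset [0.001, -0.0003, -0.0091] yaw 0.096
(np.float64(41.5), np.float64(0.0), 0.0, 91) offset [0.0005, -0.0003, -0.0149] yaw 0.096
(np.float64(47.3), np.float64(0.0), 0.0, 91) offset [-0.0001, -0.0003, -0.0206] yaw 0.096
(np.float64(53.1), np.float64(0.0), 0.0, 91) offset [-0.0007, -0.0003, -0.0264] yaw 0.096
(np.float64(58.9), np.float64(0.0), 0.0, 91) offset [-0.0012, -0.0003, -0.0322] yaw 0.096
(np.float64(64.6), np.float64(0.0), 0.0, 91) offset [-0.0018, -0.0002, -0.0379] yaw 0.096
(np.float64(70.4), np.float64(0.0), 0.0, 91) offset [-0.0023, -0.0002, -0.0436] yaw 0.096
(np.float64(76.2), np.float64(0.0), 0.0, 91) offset [-0.0029, -0.0002, -0.0494] yaw 0.096
(np.float64(82.0), np.float64(0.0), 0.0, 91) offset [-0.0034, -0.0002, -0.0552] yaw 0.096
```

View pics/l11.png

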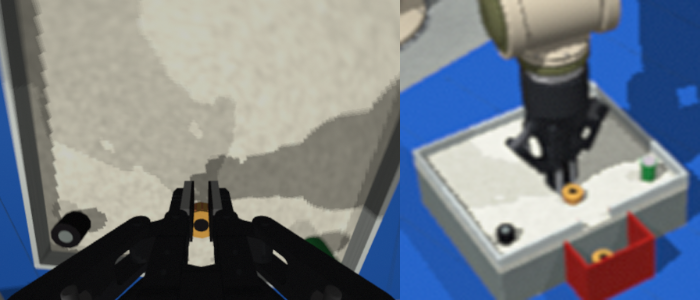

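Emit:
jog_arm(
  targets=[
    {"offset":[0.0015,0,-0.0035],"yaw":0.096},
    {"offset":[0.001,0,-0.009],"yaw":0.096},
    {"offset":[0.0005,0,-0.015],"yaw":0.096},
    {"offset":[0,0,-0.0205],"yaw":0.096},
    {"offset":[-0.0005,0,-0.0265],"yaw":0.096},
    {"offset":[-0.001,0,-0.032],"yaw":0.096},
    {"offset":[-0.002,0,-0.038],"yaw":0.096},
    {"offset":[-0.0025,0,-0.0435],"yaw":0.096},
    {"offset":[-0.003,0,-0.0495],"yaw":0.096},
    {"offset":[-0.0035,0,-0.0555],"yaw":0.096},
    {"offset":[-0.0035,0,-0.0555],"yaw":0.096},
    {"offset":[-0.0035,0,-0.0555],"yaw":0.096},
  ],
)

```text
time_s: 13.33
eef_pos: [616.2, -115.5, 90.7]
ee_rot: [-0.557, 0.558, 0.436, -0.434]
force: [0.2, 0.6, -0.1]
grip_width: 0.117
```

```bash
python3 look.py 12
```

```text
t 13.33 tray xy [[82.5  0. ]] z 90.7 head 0.0 tilt [ 0.    -1.    -0.002] F [ 0.2  0.6 -0.1] grip 0.117
wrist [257. 275.] 225 [[97.1 -0.9]]
```

View pics/l12.png

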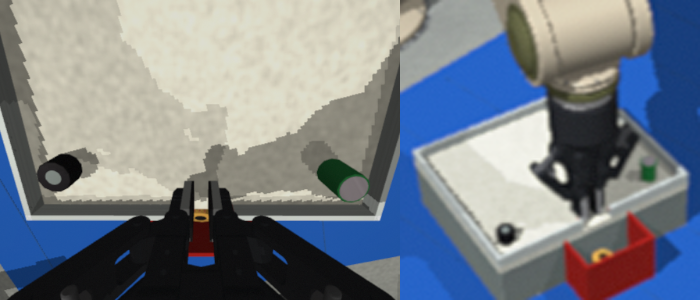

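```bash
python3 - <<'E'
from h import *
from rig import ctrl
w=ctrl.capture("wrist")["img"][220:350,190:320];a=ctrl.capture("scene")["img"][190:265,215:290]
b=ctrl.capture("top")["img"][130:190,280:340]
cv2.imwrite("pics/z13.png",np.hstack([cv2.resize(v,(260,400),interpolation=2) if 0 else cv2.resize(v,(266,266),interpolation=2) for v in (w,a,b)])[:,:,::-1])
E
```

```text
(no output)
```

View pics/z13.png

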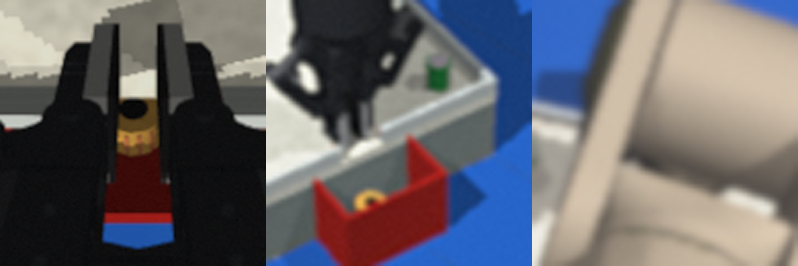

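Emit:
jog_arm(
  targets=[
    {"offset":[0,-0.01,0.01],"yaw":0},
    {"offset":[0,-0.035,0.03],"yaw":0},
    {"offset":[0,-0.07,0.06],"yaw":0},
    {"offset":[0,-0.1,0.09],"yaw":0},
    {"offset":[0,-0.13,0.12],"yaw":0},
    {"offset":[0,-0.15,0.15],"yaw":0},
    {"offset":[0,-0.15,0.18],"yaw":0},
    {"offset":[0,-0.15,0.2],"yaw":0},
    {"offset":[0,-0.15,0.2],"yaw":0},
    {"offset":[0,-0.15,0.2],"yaw":0},
  ],
)

```text
time_s: 14.42
eef_pos: [421.3, -66.6, 241.0]
ee_rot: [-0.557, 0.559, 0.436, -0.434]
force: [1.0, -0.2, 0.3]
grip_width: 0.115
```

```bash
python3 - <<'E'
from h import *
from rig import ctrl
where(ctrl.sense())
a=ctrl.capture("scene")["img"][190:265,215:290]
b=ctrl.capture("top")["img"]; w=ctrl.capture("wrist")["img"]
cv2.imwrite("pics/z14.png",np.hstack([cv2.resize(v,(266,266),interpolation=2) for v in (a,b[130:190,280:340],b[125:255,240:370])])[:,:,::-1])
cv2.imwrite("pics/w14.png",w[:,:,::-1]);cv2.imwrite("pics/top14.png",b[:,:,::-1])
E
```

```text
t 14.42 tray xy [[-1.185e+02 -1.000e-01]] z 241.0 head 0.0 tilt [-0.    -1.    -0.004] F [ 1.  -0.2  0.3] grip 0.115
```

View pics/z14.png

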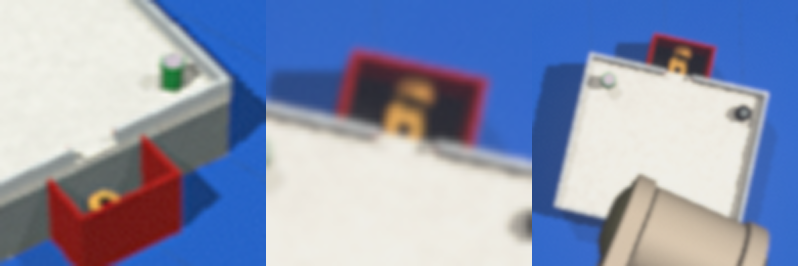

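View pics/w14.png

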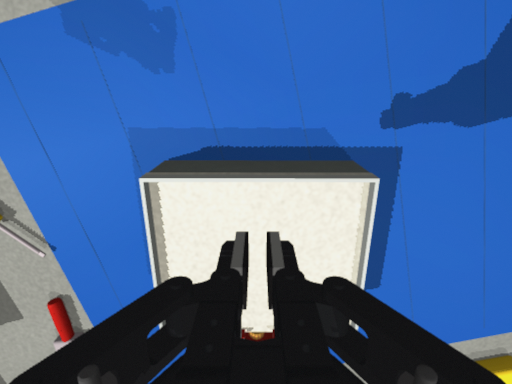

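```bash
python3 - <<'E'
from h import *
from rig import ctrl
a=ctrl.capture("scene");b=ctrl.capture("top");out=[]
for c,(x0,y0) in ((a,(225,205)),(b,(290,135))):
    im=cv2.resize(c["img"][y0:y0+45,x0:x0+45,::-1],(396,396),interpolation=2);im=im.copy()
    for z,col in ((58,(0,255,0)),(35,(255,255,0)),(11,(255,0,255))):
        q=(proj(c,tray2w(t,[[101,y*1.,z] for y in(-40,0,40)]+[[145,y*1.,z] for y in(40,0,-40)]))-[x0-.5,y0-.5])*8.8
        cv2.polylines(im,[q.astype(int)],True,col,1)
    out.append(im)
cv2.imwrite("pics/z15.png",np.hstack(out))
plan(ctrl.sense(),[(170,0,0,241)])
E
```

```text
(170, 0, 0, 241) offset [0.0001, -0.0004, -0.2877] yaw 0.0
```

View pics/z15.png

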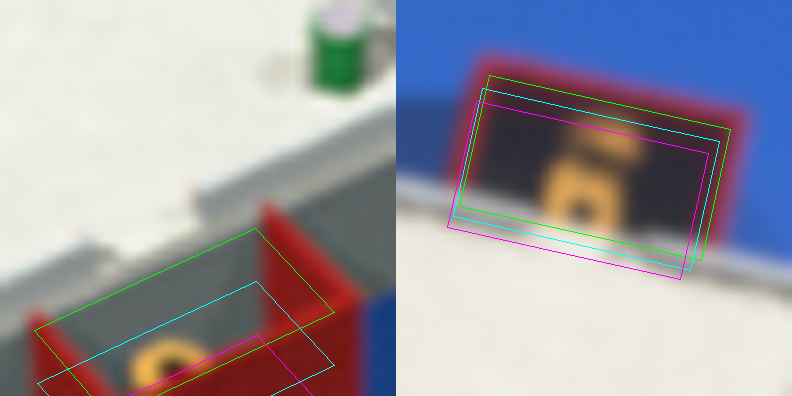

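```bash
python3 - <<'E'
from h import *
from rig import ctrl
a=ctrl.capture("scene");b=ctrl.capture("top")
for z in (20,30,40,50,58):
    print(z,w2tray(t,ray(a,(244.7,245.6),z)).round(1),w2tray(t,ray(b,(310.7,158.4),z)).round(1))
E
```

```text
20 [[104.3   8.2]] [[115.2  -2.2]]
30 [[112.7   3.3]] [[113.5  -1.4]]
40 [[121.1  -1.7]] [[111.7  -0.6]]
50 [[129.5  -6.7]] [[109.9   0.3]]
58 [[136.2 -10.7]] [[108.5   0.9]]
```

Emit:
jog_arm(
  targets=[
    {"offset":[0,0,-0.03],"yaw":0},
    {"offset":[0,0,-0.07],"yaw":0},
    {"offset":[0,0,-0.11],"yaw":0},
    {"offset":[0,0,-0.15],"yaw":0},
    {"offset":[0,0,-0.19],"yaw":0},
    {"offset":[0,0,-0.23],"yaw":0},
    {"offset":[0,0,-0.27],"yaw":0},
    {"offset":[0,0,-0.287],"yaw":0},
    {"offset":[0,0,-0.287],"yaw":0},
    {"offset":[0,0,-0.287],"yaw":0},
  ],
)

```text
time_s: 15.6
eef_pos: [700.5, -136.8, 238.9]
ee_rot: [0.558, -0.557, -0.435, 0.435]
force: [-0.5, 1.2, -0.4]
grip_width: 0.118
```

```bash
python3 look.py 16; python3 - <<'E'
from rig import ctrl
import cv2
w=ctrl.capture("wrist");cv2.imwrite("pics/w16.png",w["img"][:,:,::-1])
E
```

```text
t 15.6 tray xy [[169.4  -0. ]] z 238.9 head 0.0 tilt [ 0.001 -1.     0.   ] F [-0.5  1.2 -0.4] grip 0.118
wrist [257. 118.] 391 [[110.1  -0.5]]
wrist [254. 138.] 134 [[129.9  -3.2]]
wrist [455. 287.] 5867 [[306.  234.6]]
wrist [254. 333.] 373 [[374.9  -4.7]]
wrist [173. 360.] 117 [[ 420.9 -111.2]]
wrist [ 13. 373.] 350 [[ 442.7 -327.7]]
```

View pics/w16.png

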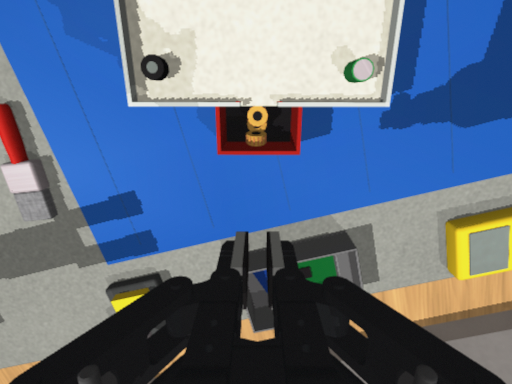

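```bash
python3 - <<'E'
from rig import ctrl
print(ctrl.finish_job())
E
```

```text
the job is handed in; nothing more can be done
None
```

I swept the three nuts one at a time through the gate, each pushed in the cup between the nearly closed fingertips, and handed the job in at about 15.6 s of the 72 s allowed. `finish_job` gave no verdict.

What the last checks showed:
- **Nuts:** the deck was empty. Top, scene and wrist views showed nuts only in the slot. They lie partly on top of each other, so I could make out only two there. I infer the third is underneath, since I watched each nut go through.
- **Height of the top nut:** the sight lines from the top and scene cameras pass closest at about 31 mm above the bench (limit 58 mm). They miss each other by about 5 mm there, so the figure is rough.
- **Other things:** the ferrite core and capacitor looked unmoved in the pictures. I did not measure them again, and not all of the bench bystanders were in the last pictures. The force readings I checked after each move stayed at about 1 N, and the arm ended well clear of everything.

One small disagreement: the top and wrist cameras differed by up to about 2 mm on where the nuts were. The scene camera read about 5 to 6 mm too far along tray x.

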